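# Put the syringe pump into third gear and start it

## Robot

A 6-joint arm with a two-finger parallel gripper is mounted at the origin on the work surface. World frame = base frame: x ahead of the robot, y to its left, z up, the work surface at z = 0. Lengths are in m, angles in rad, forces in N, time in s.
With the tool pointing down it reaches from about 0.425 to 0.95 m from the base axis. Payload 3.5 kg.
Tool frame: the origin (TCP) lies at the very end of the fingers, on their centre line; the grasp point (between the pads) lies 19 mm behind it (ctrl.grasp_offset is the distance from the TCP to the grasp point, in m); z points along the fingers, y is the line along which they close (so a half turn about z gives the same grasp; the last joint's range is limited). The gripper opens to 85 mm and grips with 20 to 120 N. Pads are 22 mm wide; open, the fingers measure 114 mm over their backs; the gripper's body (76 mm by 85 mm) begins 54 mm behind the grasp point. The pads swing forward as they close: fully open they stand 13 mm farther back than shut.
Start: joints at [-1.25, 0.286, 1.577, -0, 1.279, -0.15], TCP at [0.306, -0.602, 0.231] pointing down, gripper open.
Joint ranges: [-2.77, 2.77], [-0.9, 2.22], [0.21, 2.48], [-1.53, 4.67], [0.24, 2.81], [-2.84, 2.84]. Speed limits (rad/s): [2.79, 2.79, 3.14, 3.14, 3.14, 3.14].

## Interface

Orientations are given as a 3x3 rotation matrix whose columns are the frame's x, y, z axes.
In Python, from workcell import get_obs, vision, order, spotter, ctrl gives the robot as it stands.
- The arm moves only by the tool servo_tool, never from a script. Its argument "commands" is a list of rows, each a list of 4 numbers: the shift along the tool's x, y, z in m, then the turn about the tool's z in rad. A call has 1 to 10 rows; each row is the pose to reach, as a shift and turn from the pose commanded when the call began, along the tool's axes at that moment; what a row does not reach only later rows make up. A row lasts 1/10 s, in which the tool goes at most 50 mm and 8.59 degrees, less where a joint would pass 70% of its speed; a pose out of reach is approached as far as the arm can. A call with a gripper value outside its range is refused whole. "grip" is the finger opening in m, from 0 to 0.0854, set as the call begins (left out, the last holds). The fingers move at their own pace and stop on an object; "force" is the grip in N (left out, the last holds). Time passes only in rows, so rows that repeat a pose let the fingers close. It gives the time, the measured TCP pose, the force, the opening and the grip force at its end, in the units of the state.
- get_obs(): the state, without advancing time (a new reading comes with each control period).
- vision.get_image(name): name is "scene" or "top" or "wrist"; returns (picture, depth): 420x560x3 uint8, red, green, blue; 420x560 float32, m along the optical axis (not along the pixel's ray), 0 where there is no reading.
- vision.get_calibration(name): a dict with "vfov" (degrees; the focal length in pixels is half the picture's height over the tangent of half this angle, whatever the lens; pixels are square), "cx", "cy" (the principal point, pixels), "R" (3x3) and "t" (3): a world point X has camera coordinates R X + t; the wrist camera has in their place "T_tool_cam" (4x4, takes a point from camera to tool coordinates, whose origin is the TCP and whose axes are the flange's). Camera axes: x right, y down, z forward; pixel columns grow to the right and rows downward; lengths in m; the calibration is good to about 2 mm. The wrist camera is an equidistant fisheye: a pixel r from the principal point sees the ray r / f radians off the axis. A picture is of the moment at which its call begins: read the wrist's pose just before it. get_calibration takes no time and is no camera call.
- order.job_done(): hands the job in; it is judged then, once.
Trained networks look in the newest picture that a camera, given by its name, has taken for a name from the list of things; names that differ only in an ending like _2 or _b are one class to them, and where a whole thing is asked for, a point or a joint stands for the part that bears it (a point fixed in the world has none). Each returns a list of dicts, best first, with "confidence" (0 to 1); they miss things now and then, are a little off and sometimes report something else, mostly with a low value. They report only what shows in the picture. A call takes as long as a camera call.
- spotter.spot_in(name, camera): "centre" ([x, y, z] in m, in world coordinates, good to about 4 mm: the middle of the surface that is visible of it).
- spotter.silhouettes(name, camera): "pixels" (420x560 bool, what is visible of it).
The state is a dict: "time_s": time; "joint_pos": joint angles; "joint_velocities": joint speeds; "joint_torque": joint torques, N m; "ee_pos": TCP position; "tool_rot": TCP orientation; "ft_force": force on the tool from outside, world axes, zero at the start; "torque": the same for the moment, N m; "gripper_width": finger opening in m; "finger_force": force on a finger pad.
Only numpy, scipy, OpenCV 4.12 (cv2) and the standard library are available. Lean on these libraries where they do the work, as an engineer would, in place of code of your own. Each camera call takes 0.05 s, during which the arm holds its last target. There are 200 camera calls.

## Task

Put the syringe pump into third gear: push its gear lever along the H-shaped gate with the fingers - to the middle, across to the right, then forward, away from the robot, until it is fully home in the third slot (three dots). Then press the green start button all the way down and take the hand away. Only push the lever, do not pinch or grip it; do not press start before the lever is home, do not press the red stop button, and leave everything else standing where it is.

Things in the scene. Friction and masses are not known exactly. Their poses are not given: they have to be found in the camera images.
- pump: Bench syringe pump, fixed, white case. Origin on the table under the centre of its gear gate; x points forward (from its button side to its back, roughly away from the robot), y to its left, z up. Case: x -110 to +85 mm, y -80 to +85, 115 tall. Grey drive bed with syringe and blue carriage: y -80 to -404, x within 58, up to 142 tall.
- gate (a point): Centre of the H gate, on top of its aluminium plate (100 x 84 mm), 120 mm above the table. Two slots run along pump x from -18 to +18 mm (lever axis), at y = +12 (left) and -12 (right), joined at x = 0 by a cross channel 15 mm wide with rounded corners. Black dots mark the slots: first left-forward, second left-back, third right-forward, fourth right-back.
- knob (a point): Centre of the lever's yellow knob, 32 mm across, 27 high, on a 10 mm steel stem. It is 125 mm from the pivot, which is 55 mm above the table under the gate centre. In the pump frame x is +-33 mm at slot ends, 0 in the middle; y +23 left, -23 right; z about 175 to 180. Third gear: (+33, -23, 174). Starts anywhere along the left slots; stays where left; takes 2 to 4 N to push.
- across (a joint): Sideways angle of the lever, rad: about -0.18 in the left slots, +0.18 in the right (positive is to the pump's right); stops at +-0.20. It can change side only while shift is near 0: freely within +-0.04, and the rounded corners still guide it in from about +-0.08.
- shift (a joint): Fore-and-aft angle of the lever, rad: 0 in the cross channel, +0.27 at the forward end (first and third), -0.27 at the back end (second and fourth), where it stops. Third gear counts as home above 0.235, with across above 0.11.
- start_top (a point): Centre of the top face of the green start button, 26 mm across, in a black collar 42 mm across, at pump (-79, +45, 143) mm. It is pressed straight down; its top moves 6 mm until flush with the collar.
- start (a joint): Travel of the start button, m: 0 out, 0.006 fully down (5 N); it springs back. A press counts from 0.004.
- stop_top (a point): Centre of the top face of the red stop button, same size, at pump (-79, -40, 143) mm: leave alone.
- stop (a joint): Travel of the stop button, m: 0 out, 0.006 fully down.
- amber_bottle: Bystander, loose: amber glass jar with a black cap, 60 mm across, 125 mm tall. Origin at the centre of its underside, z up. Leave alone.
- specimen_jar: Bystander, loose: clear stoppered jar with pink and cream things in it, 68 mm across, 130 mm tall. Origin at the centre of its underside, z up. Leave alone.
- small_jar: Bystander, loose: clear stoppered jar with purple things in it, 52 mm across, 100 mm tall. Origin at the centre of its underside, z up. Leave alone.
- white_bottle: Bystander, loose: white plastic bottle with a red cap, 52 mm across, 110 mm tall. Origin at the centre of its underside, z up. Leave alone.
- black_stopper: Bystander, loose: black rubber stopper with a flange, 52 mm across, 34 mm tall. Origin at the centre of its underside, z up. Leave alone.
- drop_bottle: Bystander, loose: small amber dropper bottle with a white cap, 32 mm across, 75 mm tall. Origin at the centre of its underside, z up. Leave alone.
- brass_weight: Bystander, loose: plain brass cylinder weight, 36 mm across, 40 mm tall. Origin at the centre of its underside, z up. Leave alone.

How it is judged:
On the way, in this order (a step that is already met when the one before it is completed fails the run):
1. the lever is fully home in the third slot (value of joint across above 0.11 rad and value of joint shift above 0.235 rad), for 0.2 s.
2. the green start button is pressed down (value of joint start above 0.004 m), for 0.02 s.
3. the start button is let go (value of joint start below 0.0015 m), for 0.1 s.
At the end, for the whole second after the job is handed in: The lever rests in the third slot (shift above 0.235 rad of 0.27, across above 0.11), both buttons are out again, and every bystander stands within 20 mm of where it was (all of step 1 and value of joint each of start, stop below 0.0015 m and velocity of joint across between -0.05 and 0.05 rad/s and velocity of joint shift between -0.05 and 0.05 rad/s and distance of each of amber_bottle, specimen_jar, small_jar, white_bottle, black_stopper, drop_bottle, brass_weight from where it was at the start of the episode below 0.02 m and angle between each of amber_bottle, specimen_jar, small_jar, white_bottle, black_stopper, drop_bottle, brass_weight's own z axis and vertical below 0.2 rad); the robot touches nothing.
It fails at once if start pressed while the lever is not home in third (value of joint start above 0.003 m and not (value of joint across above 0.11 rad and value of joint shift above 0.235 rad)).
It fails at once if the stop button was pressed (value of joint stop above 0.002 m).
It fails at once if the lever was pinched (pressed on opposite sides at once) ((contact force between the fingers and shift_c0 above 1.5 N and contact force between the fingers and shift_c1 above 1.5 N) or (contact force between the fingers and shift_c2 above 1.5 N and contact force between the fingers and shift_c3 above 1.5 N) or (contact force between the fingers and shift_c5 above 1.5 N and contact force between the fingers and shift_c6 above 1.5 N) or (contact force between the fingers and shift_c7 above 1.5 N and contact force between the fingers and shift_c8 above 1.5 N)).
It fails at once if a bystander was moved, lifted or knocked over (distance of any of amber_bottle, specimen_jar, small_jar, white_bottle, black_stopper, drop_bottle, brass_weight from where it was at the start of the episode above 0.03 m or angle between any of amber_bottle, specimen_jar, small_jar, white_bottle, black_stopper, drop_bottle, brass_weight's own z axis and vertical above 0.3 rad).
It also fails if it takes over 64 s, if anything falls off the work surface, if the arm or the gripper's body presses on something with over 40 N, if the wrist force passes 120 N, or if a joint passes its speed limit or range.

## Working session

There is one attempt and no reset: what is moved stays moved. The work goes in short steps, Python scripts to look and compute and a tool call to move; the robot and the scene stay as the last step left them, time stands still between calls to the robot, and variables do not carry over. Pictures are saved under pics/ and viewed, at most 10 in all, crops included, and the job is handed in when it is done.

Besides the shell and the picture viewer there is one more tool, called by a JSON object that holds its "api" and its "payload". servo_tool: Moves the arm, as the interface text tells. Its arguments: {"type":"object","properties":{"commands":{"type":"array","items":{"type":"array","items":{"type":"number"}}},"grip":{"type":"number"},"force":{"type":"number"}},"required":["commands"]}

```bash
mkdir -p pics; cat > h.py <<'E'
import numpy as np, cv2
from workcell import get_obs, vision, order, spotter, ctrl
def shot(c,fn=None):
    im,d=vision.get_image(c)
    if fn: cv2.imwrite('pics/'+fn,im[:,:,::-1])
    return im,d
def px2w(c,u,v,d):
    k=vision.get_calibration(c); f=210/np.tan(np.radians(k['vfov'])/2)
    p=np.array([(u-k['cx'])/f*d,(v-k['cy'])/f*d,d])
    return np.array(k['R']).T@(p-np.array(k['t']))
def w2px(c,X):
    k=vision.get_calibration(c); f=210/np.tan(np.radians(k['vfov'])/2)
    p=np.array(k['R'])@np.array(X)+np.array(k['t'])
    return p[0]/p[2]*f+k['cx'],p[1]/p[2]*f+k['cy']
E
python3 - <<'E'
from h import *
a,_=shot('top','top.png'); b,_=shot('scene','scene.png')
for c in ('top','scene'):
    for n in ('pump','gate','knob','start_top','stop_top'):
        r=spotter.spot_in(n,c)
        print(c,n,[(np.round(x['centre'],3),round(x['confidence'],2)) for x in r[:2]])
print(get_obs()['tool_rot'])
E
```

```text
top pump [(array([ 0.566, -0.045,  0.113]), 0.82), (array([0.538, 0.206, 0.077]), 0.41)]
top gate [(array([ 0.572, -0.04 ,  0.118]), 0.79)]
top knob [(array([0.598, 0.069, 0.183]), 0.52), (array([ 0.571, -0.042,  0.116]), 0.25)]
top start_top [(array([0.496, 0.096, 0.144]), 0.66)]
top stop_top [(array([0.498, 0.008, 0.143]), 0.48)]
scene pump [(array([ 0.597, -0.116,  0.104]), 0.7)]
scene gate [(array([ 0.598, -0.117,  0.1  ]), 0.76), (array([0.601, 0.06 , 0.181]), 0.38)]
scene knob [(array([0.6  , 0.062, 0.179]), 0.69)]
scene start_top []
scene stop_top [(array([0.5  , 0.004, 0.148]), 0.5)]
[[ 8.91203080e-01  4.53604530e-01  2.25605424e-05]
 [ 4.53604530e-01 -8.91203079e-01 -4.38009438e-05]
 [ 2.37718302e-07  4.92691003e-05 -9.99999999e-01]]
```

View pics/top.png

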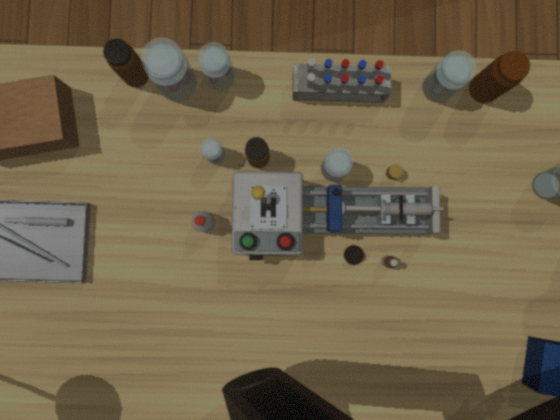

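View pics/scene.png

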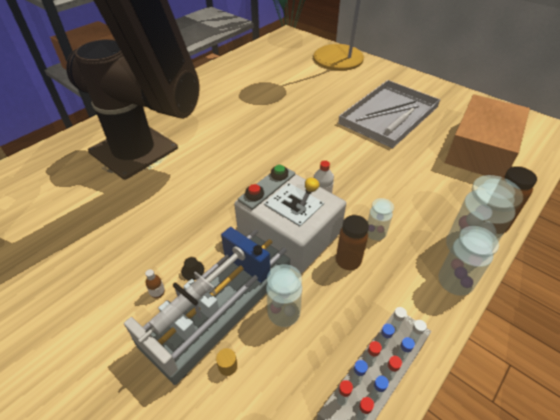

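The top view shows the pump with its x axis up the picture. Green start is at (248,241), red stop at (286,242), and the yellow knob at (258,192), towards the forward-left end. The scene view agrees. Next I'll refine the pump frame from the colours.

```bash
python3 - <<'E'
from h import *
def plane(c,u,v,z):
    a=px2w(c,u,v,.1);b=px2w(c,u,v,2.);s=(z-a[2])/(b[2]-a[2]);return a+s*(b-a)
R={'top':(225,265,180,255),'scene':(225,325,160,210)}
for c in ('top','scene'):
    im,d=shot(c); h=cv2.cvtColor(im,cv2.COLOR_RGB2HSV).astype(int); H,S,V=h[...,0],h[...,1],h[...,2]
    roi=np.zeros(H.shape,bool)
    if c=='top': roi[175:260,235:300]=1
    else: roi[160:205,240:320]=1
    for n,m,z in (('green',(H>45)&(H<85)&(S>110),.143),('red',((H<6)|(H>174))&(S>130),.143),('yellow',(H>20)&(H<32)&(S>140),.180)):
        m=m&roi; k,l,st,ce=cv2.connectedComponentsWithStats(m.astype(np.uint8))
        if k<2: print(c,n,'none');continue
        i=1+np.argmax(st[1:,4]); u,v=ce[i]; dd=np.median(d[l==i])
        print(c,n,st[i],np.round(px2w(c,u,v,dd),4),np.round(plane(c,u,v,z),4))
E
```

```text
top green [243 235  10  12  80] [0.4969 0.0945 0.1466] [0.4969 0.0947 0.143 ]
top red [279 236  13  12 117] [0.4985 0.0097 0.1459] [0.4985 0.0096 0.143 ]
top yellow [253 187  11  12 104] [0.6037 0.0732 0.1846] [0.6042 0.0734 0.18  ]
scene green [274 165  11   8  67] [0.4976 0.0915 0.1473] [0.4942 0.0953 0.143 ]
scene red [248 185  12   8  78] [0.4995 0.0072 0.1472] [0.4962 0.0103 0.143 ]
scene yellow [306 177  13  14 145] [0.6059 0.0686 0.1828] [0.6042 0.071  0.18  ]
```

{"api": "servo_tool", "payload": {"commands": [[0.03, -0.022, 0, 0.04], [0.06, -0.044, 0, 0.08], [0.1, -0.073, 0, 0.13], [0.14, -0.102, 0, 0.18], [0.18, -0.132, 0, 0.23], [0.22, -0.161, 0, 0.28], [0.255, -0.186, 0, 0.33], [0.285, -0.208, 0, 0.38], [0.305, -0.223, 0, 0.45], [0.305, -0.223, 0, 0.45]], "grip": 0}}

```text
time_s: 1.7
ee_pos: [0.4779, -0.2618, 0.2316]
tool_rot: [[1.0, 0.024, 0.001], [0.024, -1.0, 0.0], [0.001, -0.0, -1.0]]
ft_force: [-0.3, -0.5, -0.0]
gripper_width: -0.0002
finger_force: 0.0
```

{"api": "servo_tool", "payload": {"commands": [[0.02, -0.035, 0, 0], [0.04, -0.075, 0, 0], [0.062, -0.115, 0, 0], [0.084, -0.155, 0, 0], [0.106, -0.195, 0, 0], [0.128, -0.235, 0, 0], [0.15, -0.275, 0, 0], [0.168, -0.31, 0, 0], [0.178, -0.331, 0, 0], [0.178, -0.331, 0, 0]]}}

```text
time_s: 2.7
ee_pos: [0.6489, 0.0718, 0.2311]
tool_rot: [[1.0, 0.025, 0.0], [0.025, -1.0, 0.0], [0.0, -0.0, -1.0]]
ft_force: [-0.4, -0.7, -0.7]
gripper_width: 0.0001
finger_force: 0.0
```

```bash
python3 - <<'E'
from h import *
o=get_obs();print(o['ee_pos'],o['ft_force'],o['joint_pos'])
shot('wrist','w1.png')
for n in ('knob','gate','start_top'):
    print(n,[(np.round(x['centre'],3),round(x['confidence'],2)) for x in spotter.spot_in(n,'wrist')[:2]])
E
```

```text
[0.64888382 0.0718111  0.23106558] [-0.37400413 -0.69579713 -0.67742924] [-4.50444951e-02  2.38436150e-01  1.63520171e+00  2.39653685e-04
  1.26771709e+00  1.50114749e+00]
knob []
gate [(array([ 0.614, -0.014,  0.118]), 0.9)]
start_top [(array([ 0.693, -0.096,  0.116]), 0.29)]
```

View pics/w1.png

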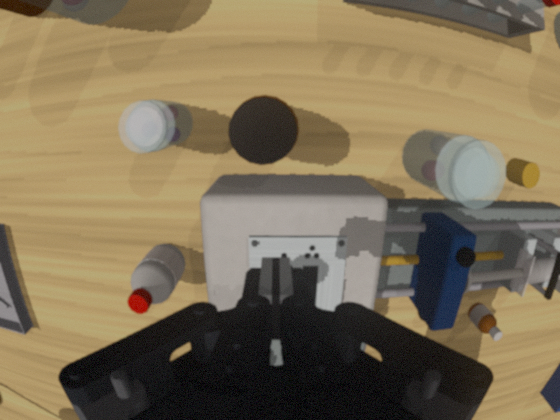

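The wrist view shows the gate plate's front edge (screws at (256,243) and (342,243)) and the closed fingers at (275,280). The knob is hidden behind the fingers, as planned. I'll descend in front of it and push it back.

{"api": "servo_tool", "payload": {"commands": [[0, 0, 0.02, 0], [0, 0, 0.045, 0], [0, 0, 0.062, 0], [0, 0, 0.066, 0], [0, 0, 0.066, 0]]}}

```text
time_s: 3.4
ee_pos: [0.6475, 0.0695, 0.1646]
tool_rot: [[1.0, 0.02, -0.002], [0.02, -1.0, 0.0], [-0.002, -0.0, -1.0]]
ft_force: [-1.1, -0.0, 0.1]
gripper_width: 0.0002
finger_force: 0.0
```

{"api": "servo_tool", "payload": {"commands": [[-0.006, 0, 0, 0], [-0.012, 0, 0, 0], [-0.017, 0, 0, 0], [-0.022, 0, 0, 0], [-0.026, 0, 0, 0], [-0.03, 0, 0, 0], [-0.034, 0, 0, 0], [-0.037, 0, 0, 0], [-0.04, 0, 0, 0], [-0.04, 0, 0, 0]]}}

```text
time_s: 4.4
ee_pos: [0.6072, 0.0693, 0.1649]
tool_rot: [[1.0, 0.021, -0.001], [0.021, -1.0, -0.0], [-0.001, 0.0, -1.0]]
ft_force: [3.3, 0.1, 1.2]
gripper_width: 0.0001
finger_force: 1.2
```

```bash
cat > k.py <<'E'
from h import *
def knob(fn=None):
    c='top'; im,d=shot(c,fn); h=cv2.cvtColor(im,cv2.COLOR_RGB2HSV).astype(int); H,S,V=h[...,0],h[...,1],h[...,2]
    out=[]
    for c,(r0,r1,c0,c1) in (('top',(175,260,235,300)),('scene',(150,215,240,330))):
        im,d=shot(c,fn and c+fn); h=cv2.cvtColor(im,cv2.COLOR_RGB2HSV).astype(int); H,S=h[...,0],h[...,1]
        m=(H>20)&(H<32)&(S>140); roi=np.zeros_like(m); roi[r0:r1,c0:c1]=1
        k,l,st,ce=cv2.connectedComponentsWithStats((m&roi).astype(np.uint8))
        if k>1:
            i=1+np.argmax(st[1:,4]); w=px2w(c,*ce[i],np.median(d[l==i])); r=w-[.576,.051,0]
            print(c,st[i],'pump xy',round(r[0]+.021*r[1],4),round(r[1]-.021*r[0],4),'z',round(w[2],3))
    o=get_obs(); e=o['ee_pos']-[.576,.051,0]; print('tcp pump',np.round([e[0]+.021*e[1],e[1]-.021*e[0],e[2]],4),np.round(o['ft_force'],1),o['time_s'])
E
python3 -c "from k import *; knob('a.png')"
```

```text
top [252 201  13   8  71] pump xy 0.0012 0.0213 z 0.188
scene [298 178   8   8  41] pump xy 0.0095 0.0099 z 0.18
tcp pump [0.0317 0.0176 0.1647] [1.6 1.  1.3] 4.55
```

{"api": "servo_tool", "payload": {"commands": [[-0.002, 0, 0, 0], [-0.004, 0, 0, 0], [-0.004, 0, 0, 0], [0.01, 0, 0, 0], [0.03, 0, 0, 0], [0.03, 0, -0.03, 0], [0.03, 0, -0.066, 0], [0.0, 0, -0.066, 0], [-0.01, -0.05, -0.066, 0], [-0.02, -0.09, -0.066, 0]]}}

```text
time_s: 5.55
ee_pos: [0.584, 0.1589, 0.2303]
tool_rot: [[1.0, 0.018, -0.004], [0.018, -1.0, -0.001], [-0.004, 0.001, -1.0]]
ft_force: [0.6, 0.7, -1.9]
gripper_width: 0.0001
finger_force: 0.0
```

```bash
python3 -c "from k import *; knob('b.png')"
```

```text
top [253 198  11  12 102] pump xy 0.0033 0.0208 z 0.188
scene [296 172  14  13 137] pump xy 0.0064 0.0166 z 0.186
tcp pump [0.0103 0.1094 0.2301] [ 0.5  0.6 -0.9] 5.7
```

View pics/sceneb.png

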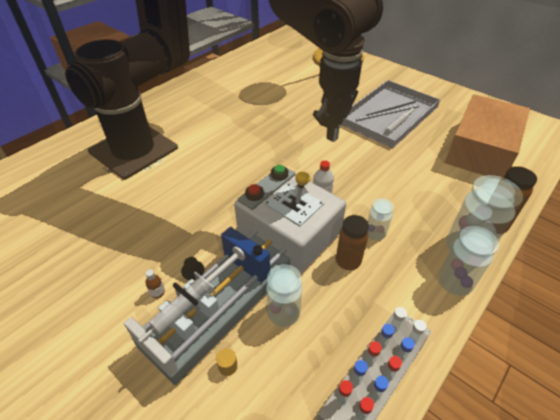

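The knob now stands upright at about pump x = +3 mm, so the lever is inside the cross channel. Next I'll push it to the right from the left side.

{"api": "servo_tool", "payload": {"commands": [[-0.008, 0.02, 0, 0], [-0.008, 0.034, 0.02, 0], [-0.008, 0.034, 0.05, 0], [-0.008, 0.034, 0.065, 0], [-0.008, 0.034, 0.065, 0], [-0.008, 0.034, 0.065, 0]]}}

```text
time_s: 6.3
ee_pos: [0.5789, 0.1244, 0.1663]
tool_rot: [[1.0, 0.021, -0.001], [0.021, -1.0, -0.0], [-0.001, 0.0, -1.0]]
ft_force: [0.3, 0.8, 0.7]
gripper_width: 0.0004
finger_force: 0.0
```

{"api": "servo_tool", "payload": {"commands": [[0, 0.008, 0, 0], [0, 0.016, 0, 0], [0, 0.023, 0, 0], [0, 0.029, 0, 0], [0, 0.035, 0, 0], [0, 0.041, 0, 0], [0, 0.047, 0, 0], [0, 0.053, 0, 0], [0, 0.058, 0, 0], [0, 0.058, 0, 0]]}}

```text
time_s: 7.3
ee_pos: [0.5797, 0.0656, 0.1658]
tool_rot: [[1.0, 0.02, -0.001], [0.02, -1.0, -0.001], [-0.001, 0.001, -1.0]]
ft_force: [1.1, 0.3, -0.2]
gripper_width: -0.0002
finger_force: 0.0
```

```bash
python3 -c "from k import *; knob('c.png')"
```

```text
scene [285 181  14  14 145] pump xy 0.0064 -0.0202 z 0.187
tcp pump [0.0038 0.0152 0.1656] [-0.1 -0.4  0.7] 7.45
```

{"api": "servo_tool", "payload": {"commands": [[0, 0.004, 0, 0], [0, 0.007, 0, 0], [0, 0.009, 0, 0], [0, 0.009, 0, 0], [0, -0.01, 0, 0], [0, -0.03, 0, 0], [0, -0.04, -0.02, 0], [0, -0.04, -0.065, 0], [-0.02, -0.04, -0.065, 0], [-0.065, -0.03, -0.065, 0]]}}

```text
time_s: 8.45
ee_pos: [0.5169, 0.0952, 0.2342]
tool_rot: [[1.0, 0.022, 0.007], [0.022, -1.0, -0.001], [0.006, 0.001, -1.0]]
ft_force: [-0.6, -0.3, 0.6]
gripper_width: -0.0002
finger_force: 0.0
```

```bash
python3 -c "from k import *; knob('d.png')"
```

```text
top [271 198  13  12 119] pump xy 0.0033 -0.0213 z 0.187
scene [282 183  14  14 148] pump xy 0.0059 -0.0278 z 0.186
tcp pump [-0.063   0.0453  0.2305] [ 0.2 -0.7  0.5] 8.6
```

The knob is now at pump (3, -22) mm, in the right channel. I'll go behind it and push forward.

{"api": "servo_tool", "payload": {"commands": [[0.01, 0.03, 0, 0], [0.018, 0.06, 0, 0], [0.019, 0.067, 0, 0], [0.019, 0.067, 0.02, 0], [0.019, 0.067, 0.05, 0], [0.019, 0.067, 0.066, 0], [0.019, 0.067, 0.066, 0], [0.019, 0.067, 0.066, 0]]}}

```text
time_s: 9.4
ee_pos: [0.5356, 0.029, 0.1659]
tool_rot: [[1.0, 0.021, 0.001], [0.021, -1.0, -0.0], [0.001, 0.0, -1.0]]
ft_force: [-0.9, 0.4, 0.7]
gripper_width: 0.0001
finger_force: 0.0
```

{"api": "servo_tool", "payload": {"commands": [[0.006, 0, 0, 0], [0.012, 0, 0, 0], [0.017, 0, 0, 0], [0.022, 0, 0, 0], [0.027, 0, 0, 0], [0.032, 0, 0, 0], [0.037, 0, 0, 0], [0.042, 0, 0, 0], [0.046, 0, 0, 0], [0.046, 0, 0, 0]]}}

```text
time_s: 10.4
ee_pos: [0.5809, 0.0299, 0.1646]
tool_rot: [[1.0, 0.021, -0.001], [0.021, -1.0, 0.0], [-0.001, -0.0, -1.0]]
ft_force: [-1.3, 0.1, -0.7]
gripper_width: 0.0003
finger_force: 0.8
```

```bash
python3 -c "from k import *; knob('e.png')"
```

```text
scene [293 190  14  14 159] pump xy 0.0337 -0.0277 z 0.181
tcp pump [ 0.0043 -0.0212  0.1649] [-0.9  0.  -0.6] 10.55
```

{"api": "servo_tool", "payload": {"commands": [[0.002, 0, 0, 0], [0.004, 0, 0, 0], [0.004, 0, 0, 0], [0.004, 0, 0, 0]]}}

```text
time_s: 10.95
ee_pos: [0.5836, 0.03, 0.1646]
tool_rot: [[1.0, 0.021, -0.004], [0.021, -1.0, 0.0], [-0.004, -0.0, -1.0]]
ft_force: [-5.3, 1.0, -0.7]
gripper_width: 0.0002
finger_force: 2.5
```

{"api": "servo_tool", "payload": {"commands": [[0.002, 0, 0, 0], [0.003, 0, 0, 0], [0.003, 0, 0, 0]]}}

```text
time_s: 11.25
ee_pos: [0.5851, 0.0301, 0.1643]
tool_rot: [[1.0, 0.021, -0.008], [0.021, -1.0, 0.0], [-0.008, -0.0, -1.0]]
ft_force: [-9.4, -0.2, 1.1]
gripper_width: -0.0001
finger_force: 4.6
```

The force rises against the end stop. I'll back off, lift, and go above the start button.

{"api": "servo_tool", "payload": {"commands": [[-0.015, 0, 0, 0], [-0.035, 0, -0.01, 0], [-0.04, 0, -0.05, 0], [-0.04, 0, -0.065, 0], [-0.065, -0.035, -0.065, 0], [-0.085, -0.06, -0.065, 0], [-0.089, -0.067, -0.065, 0], [-0.089, -0.067, -0.065, 0]]}}

```text
time_s: 12.05
ee_pos: [0.4981, 0.0958, 0.2311]
tool_rot: [[1.0, 0.023, 0.003], [0.023, -1.0, -0.0], [0.003, 0.0, -1.0]]
ft_force: [-0.2, -0.3, 0.3]
gripper_width: 0.0002
finger_force: 0.0
```

```bash
python3 -c "
from k import *; knob('f.png')
print(get_obs()['ee_pos'])
im=cv2.imread('pics/topf.png')[150:290,190:350]; cv2.imwrite('pics/topf_c.png',cv2.resize(im,None,fx=4,fy=4,interpolation=3))"
```

```text
top [273 185  11  12 105] pump xy 0.0334 -0.0222 z 0.183
scene [293 191  15  14 157] pump xy 0.0355 -0.0273 z 0.181
tcp pump [-0.0765  0.045   0.2306] [ 0.5  0.2 -0.4] 12.2
[0.49855505 0.09438704 0.23057981]
```

View pics/topf_c.png

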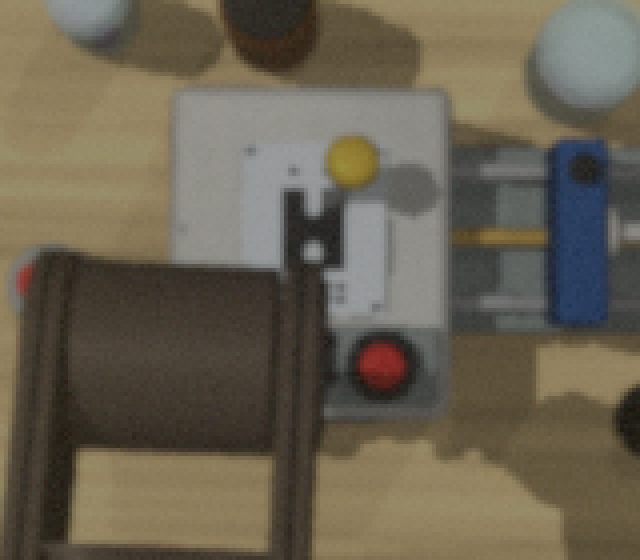

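The knob is at the forward end of the right slot, at crop pixel (352,162) and about pump (33, -22) mm, so third gear is home. I'll press start now.

{"api": "servo_tool", "payload": {"commands": [[-0.002, 0, 0.03, 0], [-0.002, 0, 0.06, 0], [-0.002, 0, 0.078, 0], [-0.002, 0, 0.085, 0], [-0.002, 0, 0.089, 0], [-0.002, 0, 0.092, 0], [-0.002, 0, 0.094, 0], [-0.002, 0, 0.095, 0], [-0.002, 0, 0.095, 0], [-0.002, 0, 0.095, 0]]}}

```text
time_s: 13.2
ee_pos: [0.4958, 0.0943, 0.1408]
tool_rot: [[1.0, 0.022, -0.002], [0.022, -1.0, -0.002], [-0.002, 0.002, -1.0]]
ft_force: [-13.2, -2.5, 22.0]
gripper_width: 0.0004
finger_force: 10.8
```

```bash
python3 -c "
from k import *; knob('g.png')
im=cv2.imread('pics/sceneg.png')[110:230,220:360]; cv2.imwrite('pics/sg.png',cv2.resize(im,None,fx=5,fy=5,interpolation=3))
o=get_obs();print(o['ee_pos'],o['torque'])"
```

```text
top [272 185  12  12 107] pump xy 0.0333 -0.022 z 0.183
scene [293 191  15  14 155] pump xy 0.0356 -0.0276 z 0.181
tcp pump [-0.0793  0.0449  0.1408] [-13.4  -3.4  22.1] 13.35
[0.49579718 0.09425663 0.14075313] [-0.47871756  2.40291379 -0.00829728]
```

View pics/sg.png

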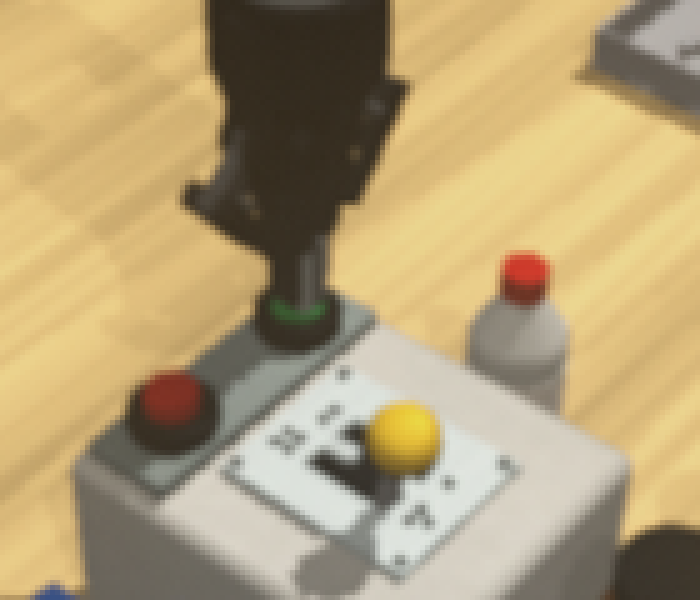

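Compared with the protruding red button at crop pixel (172,400), the green one at (300,312) looks flush under the fingers. I'll lift slowly and check the force against height to confirm the travel.

{"api": "servo_tool", "payload": {"commands": [[-0.002, 0, -0.003, 0], [-0.002, 0, -0.005, 0], [-0.002, 0, -0.005, 0]]}}

```text
time_s: 13.65
ee_pos: [0.4956, 0.0943, 0.1427]
tool_rot: [[1.0, 0.021, 0.006], [0.021, -1.0, -0.001], [0.006, 0.001, -1.0]]
ft_force: [1.4, -1.4, 3.7]
gripper_width: 0.0002
finger_force: 1.9
```

{"api": "servo_tool", "payload": {"commands": [[0, 0, -0.002, 0], [0, 0, -0.002, 0]]}}

```text
time_s: 13.85
ee_pos: [0.4948, 0.0949, 0.1433]
tool_rot: [[1.0, 0.021, 0.004], [0.021, -1.0, 0.0], [0.004, -0.0, -1.0]]
ft_force: [1.2, -0.3, 2.9]
gripper_width: 0.0004
finger_force: 1.7
```

{"api": "servo_tool", "payload": {"commands": [[0, 0, -0.002, 0], [0, 0, -0.002, 0]]}}

```text
time_s: 14.05
ee_pos: [0.4938, 0.0951, 0.1445]
tool_rot: [[1.0, 0.021, 0.001], [0.021, -1.0, 0.0], [0.001, -0.0, -1.0]]
ft_force: [1.0, -1.1, 3.1]
gripper_width: -0.0003
finger_force: 1.4
```

There is still spring force at z = 0.1445, so the contact stack sits about 4 mm high. The stiff 22 N at 0.1408 was therefore the bottom of the button's travel. I'll lift away and check.

{"api": "servo_tool", "payload": {"commands": [[0, 0, -0.01, 0], [0, 0, -0.04, 0], [0, 0, -0.08, 0], [0, 0, -0.1, 0], [0, -0.04, -0.1, 0], [0, -0.08, -0.1, 0], [0, -0.12, -0.1, 0], [0, -0.14, -0.1, 0], [0, -0.14, -0.1, 0], [0, -0.14, -0.1, 0]]}}

```text
time_s: 15.05
ee_pos: [0.4894, 0.2349, 0.2434]
tool_rot: [[1.0, 0.022, -0.003], [0.022, -1.0, -0.001], [-0.003, 0.001, -1.0]]
ft_force: [-0.1, -0.4, -1.0]
gripper_width: 0.0002
finger_force: 0.0
```

```bash
python3 -c "
from k import *; knob('i.png')
im=cv2.imread('pics/topi.png'); cv2.imwrite('pics/ti.png',im[100:300,150:450])"
```

```text
top [273 185  11  11 105] pump xy 0.0334 -0.0222 z 0.183
scene [293 191  15  14 156] pump xy 0.0355 -0.0273 z 0.181
tcp pump [-0.0819  0.1847  0.244 ] [ 0.2 -0.1  0.6] 15.2
```

View pics/ti.png

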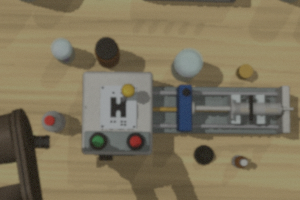

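The crop shows the knob in third at (128,90), the buttons at (97,141) and (136,141), the bystanders where they were, and the hand clear. I'm handing in.

```bash
python3 -c "
from workcell import order; print(order.job_done())"
```

```text
the job is handed in; nothing more can be done
None
```

The lever is home in third gear, start was pressed to the bottom of its travel and released, the hand is clear, and the job is handed in; no verdict came back, so this rests on the camera images and force readings.

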